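Present the ball tray over the light pad

TASK

Take the blue dust shield out of its sloping grey holder, stand it upright on edge, bottomed in either slot of the wooden rack, and let go of it. Then lift the aluminium ball tray by its orange handle, keep it level all the way so that the steel ball never leaves its brass-rimmed pocket, and finish still holding the tray level and motionless with that pocket over the middle of the white light pad, its underside about 10 cm above the pad. Leave the oil bottle, loupe, screwdriver and lens ring alone.

Things in the scene. Friction and masses are not known exactly. Their poses are not given: they have to be found in the camera images.
- shield: blue flat plate, 6 thick (its x) x 90 wide (its y) x 100 tall (its z), about 60 g, loose. Origin: middle of its lower edge; z runs up the plate. It starts in the holder's slot, leaning about 0.4 rad (23 degrees) from upright, its top edge towards the tray (the holder's -x, the robot's side) and in the gripper's way there
- shield_top (a point): middle of the shield's upper edge, 100 mm up its z from the origin; axes as the shield's
- holder: grey slot block, fixed, 110 wide (its y). Origin on the bench in front of it: the block stands at x +19 to +71, up to 60 high; the tray stands on the bench at x about -38, its long axis along the holder's y. The slot slopes 0.35 rad from upright towards -x, is 7.6 wide, 35 deep along the slope, 94 between closed ends; pull the shield out along its own z; its upper 65 mm stand free
- tray: aluminium tray 116 long (its x) x 60 wide (its y), deck 5 thick, outer lip 9 high, about 160 g, loose on the bench. Origin: centre of its underside, z up. An orange upright handle stands at its middle: 20 long (x), 14 thick (y), from the deck to 55 above the underside; pinch it from above across its y
- tray_handle (a point): middle of the top face of the tray's handle, 55 mm above the tray's underside
- tray_pocket (a point): centre of the pocket's floor, at x = +32.5, z = +5 mm of the tray: a round brass rim, inner radius 19.5, 3 high, that pens the ball
- ball_center (a point): centre of the loose polished steel ball, diameter 20, 33 g, free to roll in the pocket; it climbs over the rim if the tray tips far or is jerked
- rack: wooden block fixed on the bench, 86 (x) x 110 (y) x 40 high, with two slots that run along its y; origin: centre of the underside
- rack_slot_near (a point): centre of the floor of the slot on the rack's -x side, 8 above the bench; axes as the rack's. Each slot is 11 wide (x), 32 deep, open at its ends (110 long, along y)
- rack_slot_far (a point): the same for the slot on the rack's +x side, 40 mm from the other
- light_pad: flat inspection light, 100 x 100 x 10, black frame and white panel, fixed on the bench; origin: centre of the underside
- pad_middle (a point): centre of the pad's top face, 10 above the bench, z up
- oil_bottle: small amber bottle with red spout, 30 across, 86 high, loose bystander
- loupe: black eye loupe, 39 across, 35 high, loose bystander
- driver_green: small screwdriver with green handle, 147 long, lying flat, loose bystander
- lens_cell_1: white ribbed lens ring, 34 across, 20 high, loose bystander
Mind the look-alikes: they are no part of the job. What is shaped like the tray but green is not meant.

How it is judged:
On the way, in this order (a step that is already met when the one before it is completed fails the run):
1. the shield stands on edge at the bottom of a rack slot, let go (((x of shield in the frame of rack_slot_near between -0.008 and 0.008 m and y of shield in the frame of rack_slot_near between -0.03 and 0.03 m and z of shield in the frame of rack_slot_near between -0.005 and 0.006 m) or (x of shield in the frame of rack_slot_far between -0.008 and 0.008 m and y of shield in the frame of rack_slot_far between -0.03 and 0.03 m and z of shield in the frame of rack_slot_far between -0.005 and 0.006 m)) and angle between shield's own z axis and vertical below 0.25 rad and contact force between the fingers and shield below 0.2 N), for 0.3 s.
2. the tray is lifted clear of the bench, level, with the ball in its pocket (height (world z) of tray above 0.04 m and contact force between the fingers and tray above 1 N and angle between tray's own z axis and vertical below 0.25 rad and distance between ball_center and tray_pocket below 0.021 m), for 0.2 s.
At the end, for the whole second after the job is handed in: The gripper holds the tray still, tilted under 0.12 rad, pocket centre within 25 mm of the pad middle (level), underside 60 to 150 mm above the pad, ball in the pocket; the shield stands bottomed in a rack slot within 30 mm of its middle, leaning under 0.25 rad, let go (all of step 1 and linear speed of each of shield, tray below 0.03 m/s and distance between ball_center and tray_pocket below 0.021 m and contact force between the fingers and tray above 1 N and angle between tray's own z axis and vertical below 0.12 rad and horizontal distance between tray_pocket and pad_middle below 0.025 m and z of tray in the frame of pad_middle between 0.06 and 0.15 m and angular speed of tray below 0.2 rad/s); the arm keeps its last pose, push and grip.
It fails at once if the ball leaves its pocket (distance between ball_center and tray_pocket above 0.023 m).
It fails at once if the tray is tipped more than 0.4 rad (angle between tray's own z axis and vertical above 0.4 rad).
It fails at once if the oil bottle, loupe, screwdriver or lens ring is moved more than 40 mm (distance of any of oil_bottle, loupe, driver_green, lens_cell_1 from where it was at the start of the episode above 0.04 m).
It also fails if it takes over 59 s, if anything falls off the work surface, if the arm or the gripper's body presses on something with over 40 N, if the wrist force passes 120 N, or if a joint passes its speed limit or range.

ROBOT

A 6-joint arm with a two-finger parallel gripper is mounted at the origin on a cart in front of the work surface, level with it; the furniture and walls round the work are solid. World frame = base frame: x ahead of the robot, y to its left, z up, the work surface at z = 0. Lengths are in m, angles in rad, forces in N, time in s.
With the tool pointing down it reaches from about 0.3 to 1 m from the base axis. Payload 5.1 kg.
Tool frame: the origin (TCP) lies midway between the tips of the shut fingers; the grasp point (between the pads) lies 19 mm behind it; z points along the fingers, y is the line along which they close (so a half turn about z gives the same grasp; the last joint's range is limited). The gripper opens to 95 mm and grips with 3 to 60 N. Pads are 20 mm wide; open, the fingers measure 119 mm over their backs; the gripper's body (75 mm by 180 mm) begins 59 mm behind the grasp point.
Start: joints at [1.227, 0.124, 1.65, -0, 1.367, -0.083], TCP at [0.168, 0.628, 0.215] pointing down, gripper open.
Joint ranges: [-2.61, 2.61], [-1.02, 2.33], [0.03, 2.71], [-1.35, 4.49], [0.32, 2.68], [-2.91, 2.91]. Speed limits (rad/s): [2.57, 2.57, 3.14, 3.14, 3.14, 3.14].

INTERFACE

Orientations are given as [roll, pitch, yaw] about the fixed x, y, z axes, in that order (R = Rz(yaw) Ry(pitch) Rx(roll)).
In Python, from workcell import get_state, read_camera, camera_model, finish_job gives the robot as it stands.
- The arm moves only by the tool jog_arm, never from a script. Its arguments are lists of equal length, an entry for each row: "hand": the finger opening in mm, from 0 to 95.1; "linear": the shift along the tool's x, y, z normalised to -1 to 1, where 1 is 150 mm, a list of three; "turn": the turn, a rotation vector about the tool's x, y, z normalised to -1 to 1, where 1 is 360 degrees, a list of three. In form: {"hand": [hand, ...], "linear": [[x, y, z], ...], "turn": [[wx, wy, wz], ...]}. A call has 1 to 12 rows; each row is the pose to reach, as a shift and turn from the pose commanded when the call began, along the tool's axes at that moment, turning the shorter way round; what a row does not reach only later rows make up. A row lasts 1/8 s, in which the tool goes at most 62.5 mm and 10.7 degrees, less where a joint would pass 70% of its speed; a pose out of reach is approached as far as the arm can. A call with a number of a shift or a turn outside -1 to 1 is refused whole. A call with a gripper value outside its range is refused whole. The fingers move at their own pace and stop on an object; "newtons" is the grip in N (left out, the last holds). Time passes only in rows, so rows that repeat a pose let the fingers close. It gives the time, the measured TCP pose, the force, the opening and the grip force at its end, in the units of the state.
- get_state(): the state, without advancing time (a new reading comes with each control period).
- read_camera(name): name is "scene" or "top" or "wrist"; returns the picture (420x560x3 uint8, red, green, blue); there is no depth.
- camera_model(name): a dict with "vfov" (degrees; the focal length in pixels is half the picture's height over the tangent of half this angle, whatever the lens; pixels are square), "cx", "cy" (the principal point, pixels), "k1" (the pictures are not rectified: a ray, as slopes to the right and down, at radius r is drawn at 1 + k1 r^2 times it, then the intrinsics apply), "R" (3x3) and "t" (3): a world point X has camera coordinates R X + t; the wrist camera has in their place "T_tool_cam" (4x4, takes a point from camera to tool coordinates, whose origin is the TCP and whose axes are the flange's). Camera axes: x right, y down, z forward; pixel columns grow to the right and rows downward; lengths in m; the calibration is good to about 2 mm. A picture is of the moment at which its call begins: read the wrist's pose just before it. camera_model takes no time and is no camera call.
- finish_job(): hands the job in; it is judged then, once.
The state is a dict: "clock": time; "joint_pos": joint angles; "dq": joint speeds; "tau": joint torques, N m; "tool_pos": TCP position; "orientation": TCP orientation; "force": force on the tool from outside, world axes, zero at the start; "moment": the same for the moment, N m; "opening": finger opening in m; "grip_force": force on a finger pad.
Only numpy, scipy, OpenCV 4.12 (cv2) and the standard library are available. Lean on these libraries where they do the work, as an engineer would, in place of code of your own. Each camera call takes 0.05 s, during which the arm holds its last target. There are 200 camera calls.

## Working session

There is one attempt and no reset: what is moved stays moved. The work goes in short steps, Python scripts to look and compute and a tool call to move; the robot and the scene stay as the last step left them, time stands still between calls to the robot, and variables do not carry over. Pictures are saved under pics/ and viewed, at most 10 in all, crops included, and the job is handed in when it is done.

Besides the shell and the picture viewer there is one more tool, called after "Call:" as name(argument=value, ...) on one line, values as JSON. jog_arm: Moves the arm, as the interface text tells. Scaled input: -1 to 1 covers 150 mm each way for a shift and 360 degrees each way for a turn. Its arguments: {"type":"object","properties":{"hand":{"type":"array","items":{"type":"number"}},"linear":{"type":"array","items":{"type":"array","items":{"type":"number","minimum":-1,"maximum":1}}},"turn":{"type":"array","items":{"type":"array","items":{"type":"number","minimum":-1,"maximum":1}}},"newtons":{"type":"number"}},"required":["hand","linear","turn"]}

```bash
mkdir -p pics; ls
cat > h.py <<'E'
import numpy as np, cv2
from workcell import get_state, read_camera, camera_model, finish_job
from scipy.spatial.transform import Rotation as Ro
def f_of(m): return 210/np.tan(np.radians(m["vfov"])/2)
def cam(name, st=None):
    m=camera_model(name); f=f_of(m)
    if name=="wrist":
        T=np.array(m["T_tool_cam"]); Rt=Ro.from_euler('xyz',st["orientation"]).as_matrix()
        return m,f,Rt@T[:3,:3],Rt@T[:3,3]+np.array(st["tool_pos"])
    R=np.array(m["R"]); return m,f,R.T,-R.T@np.array(m["t"])
def ray(name,u,v,st=None):
    m,f,Rc,o=cam(name,st)
    K=np.array([[f,0,m["cx"]],[0,f,m["cy"]],[0,0,1.]])
    p=cv2.undistortPoints(np.array([[[u,v]]],float),K,np.array([m["k1"],0,0,0.]),None,None)[0,0]
    # fixed-point refinement
    d=np.array([(u-m["cx"])/f,(v-m["cy"])/f]); p=d.copy()
    for _ in range(50): p=d/(1+m["k1"]*(p@p))
    d=Rc@np.array([p[0],p[1],1]); return o,d/np.linalg.norm(d)
def plane(name,u,v,z,st=None):
    o,d=ray(name,u,v,st); return o+d*(z-o[2])/d[2]
def tri(*rays):
    A=np.zeros((3,3));b=np.zeros(3)
    for o,d in rays: P=np.eye(3)-np.outer(d,d);A+=P;b+=P@o
    X=np.linalg.solve(A,b); return X,[np.linalg.norm((np.eye(3)-np.outer(d,d))@(X-o)) for o,d in rays]
def proj(name,X,st=None):
    m,f,Rc,o=cam(name,st); c=Rc.T@(np.array(X)-o); p=c[:2]/c[2]; p=p*(1+m["k1"]*(p@p)); return p*f+[m["cx"],m["cy"]]
E
sed -i '/K=np.array\|undistortPoints/d;s/# fixed.*//' h.py
python3 - <<'E'
from h import *
st=get_state();print(st)
for n in ("scene","top","wrist"):
    im=read_camera(n); np.save(n+".npy",im); cv2.imwrite(f"pics/{n}0.png",im[:,:,::-1]); m=camera_model(n);_,f,R,o=cam(n,st);print(n,m["vfov"],m["k1"],m["cx"],m["cy"],o.round(3),R[:,2].round(2))
E
```

```text
pics
{'clock': 0.0, 'joint_pos': array([ 1.22739336e+00,  1.24510894e-01,  1.65167123e+00, -1.10603408e-05,
        1.36750905e+00, -8.26060319e-02]), 'dq': array([-5.25335310e-05, -5.04575491e-04, -5.88316316e-04,  2.96552448e-04,
       -1.37535627e-03, -8.54345786e-04]), 'tau': array([ 1.51552766e-03, -4.17594087e+01, -3.59939110e+01,  7.76769058e-02,
        4.88926785e-02, -1.55283706e-04]), 'tool_pos': array([0.16741916, 0.6273992 , 0.21338495]), 'orientation': array([-3.13950040e+00, -1.62362248e-04,  2.88079779e+00]), 'force': array([ 0.20363397, -0.21665603, -0.41335258]), 'moment': array([-0.0083613 , -0.01026197, -0.00501059]), 'grip_force': 0.0, 'opening': 0.09515260243319225}
scene 45.68122480175235 -0.1309295598460034 282.9424476888567 211.75781765175427 [-0.082 -0.701  0.73 ] [ 0.6   0.58 -0.55]
top 54.785785890642906 -0.07941391057561704 284.14002052537546 212.3431094130904 [ 0.513 -0.027  1.314] [ 0.09  0.02 -1.  ]
wrist 59.49254956419823 -0.08573383252693943 277.2264962171648 209.93138999015486 [0.087 0.651 0.383] [ 0.29 -0.08 -0.95]
```

View pics/scene0.png

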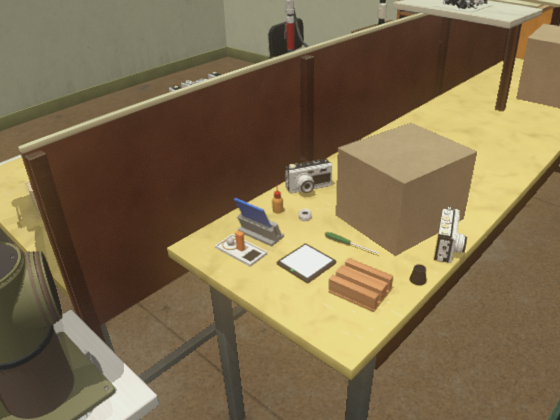

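View pics/top0.png

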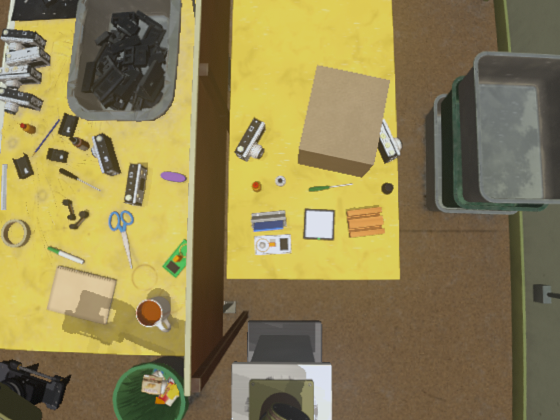

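The scene shows the tray with its orange handle at (240,240), the shield and holder at about (258,220), the pad at (306,262) and the rack at (360,283). In the top view the tray is at (272,244), the shield and holder at (268,220), the pad at (319,224) and the rack at (365,221). The green look-alike is at (176,258) on the other desk. The aluminium tray beside the holder on the work surface is the one meant.

Run:
```python
from h import *
for n,u,v,z in [("tray",272,244,.01),("handle",272,244,.055),("shieldtop",268,226,.1),("holder",268,216,.06),("pad",319,224,.01),("rack",365,221,.04),("bottle",256,186,.05),("lens",280,181,.02),("driver",330,188,.01),("loupe",387,188,.035),("box",340,170,.2),("wall",228,280,0),("edge",399,280,0)]:
    print(n,plane("top",u,v,z).round(3))
s={"tray":(240,250,.005),"handle":(240,234,.055),"pad":(306,262,.01),"rack":(360,283,.04)}
for n,(u,v,z) in s.items(): print(n,plane("scene",u,v,z).round(3))
print(proj("top",[.168,.628,.215]), Ro.from_euler('xyz',get_state()["orientation"]).as_matrix().round(3))
a=np.load("top.npy")[160:290,220:420]; b=np.load("scene.npy")[150:320,190:440]
cv2.imwrite("pics/c1.png",np.vstack([cv2.resize(x,(800,int(x.shape[0]*800/x.shape[1])),interpolation=2)[:,:,::-1] for x in (a,)]))
```

```text
tray [0.532 0.033 0.01 ]
handle [0.532 0.031 0.055]
shieldtop [0.585 0.041 0.1  ]
holder [0.618 0.044 0.06 ]
pad [ 0.597 -0.118  0.01 ]
rack [ 0.606 -0.261  0.04 ]
bottle [0.714 0.084 0.05 ]
lens [0.735 0.009 0.02 ]
driver [ 0.715 -0.154  0.01 ]
loupe [ 0.712 -0.334  0.035]
box [ 0.736 -0.163  0.2  ]
wall [0.415 0.175 0.   ]
edge [ 0.419 -0.377  0.   ]
tray [0.53  0.031 0.005]
handle [0.53  0.025 0.055]
pad [ 0.595 -0.122  0.01 ]
rack [ 0.587 -0.275  0.04 ]
[ 52.61080771 372.25905671] [[-0.966  0.258 -0.001]
 [ 0.258  0.966 -0.002]
 [ 0.    -0.002 -1.   ]]
```

View pics/c1.png

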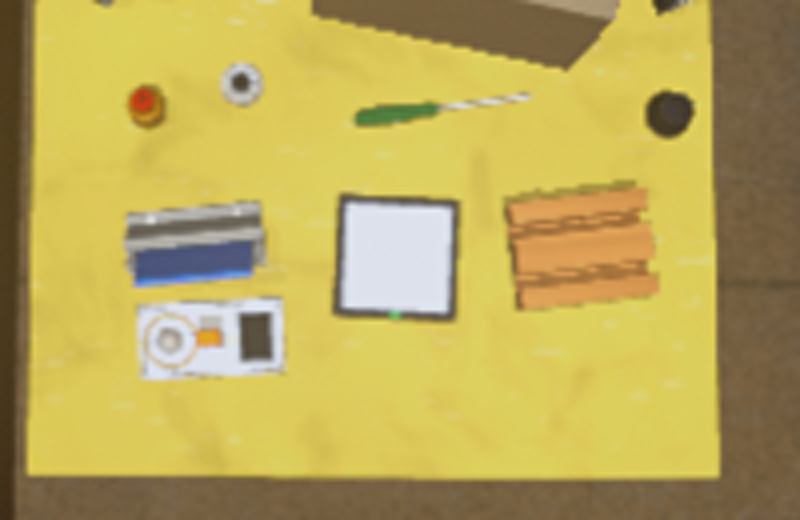

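Run:
```python
from h import *
a=np.load("top.npy")[230:420,130:330]; b=np.load("scene.npy")[120:420,0:300]
cv2.imwrite("pics/c2.png",np.hstack([cv2.resize(x,(int(x.shape[1]*560/x.shape[0])*2//3,373),interpolation=2)[:,:,::-1] for x in (a,b)]))
for t,s in [((190,390),(38,152)),((202,72),(302,62)),((205,68),(440,12)),((205,65),(305,58))]: 
    X,e=tri(ray("top",*t),ray("scene",*s)); print(X.round(3),np.round(e,3))
```

```text
[0.19  0.204 0.345] [0.01 0.01]
[0.965 0.206 0.326] [0.003 0.003]
[0.974 0.004 0.495] [0.171 0.171]
[0.976 0.199 0.337] [0.007 0.007]
```

View pics/c2.png

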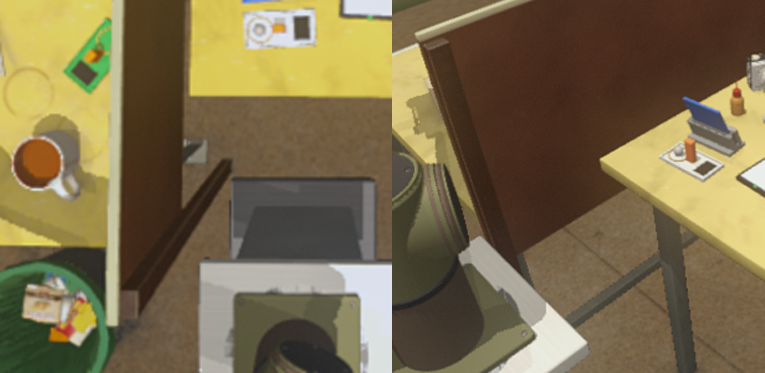

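The crop confirms it: the aluminium tray with its pocket on the left is on this bench, and the green one is on the other desk. Between the arm and the work stands a partition at y≈0.2, 0.34 m high, so I rise over it first.

Call:
jog_arm(hand=[95,95,95,95], linear=[[0,0,-0.4],[0,0,-0.8],[0,0,-1],[0,0,-1]], turn=[[0,0,0.025],[0,0,0.05],[0,0,0.075],[0,0,0.104]])

```text
clock: 0.65
tool_pos: [0.168, 0.6291, 0.3693]
orientation: [3.136, -0.004, 2.221]
force: [-0.3, -0.3, -0.9]
opening: 0.0952
grip_force: 0.0
```

Call:
jog_arm(hand=[95,95,95,95], linear=[[0,0,-0.4],[0,0,-0.8],[0,0,-1],[0,0,-1]], turn=[[0,0,0.025],[0,0,0.05],[0,0,0.075],[0,0,0.104]])

```text
clock: 1.15
tool_pos: [0.1677, 0.6283, 0.519]
orientation: [3.139, -0.006, 1.568]
force: [-0.1, -0.1, 0.7]
opening: 0.0946
grip_force: 0.0
```

Call:
jog_arm(hand=[95,95,95], linear=[[-0.38,0.2,0],[-0.75,0.4,0],[-1,0.6,0]], turn=[[0,0,0],[0,0,0],[0,0,0]])

```text
clock: 1.52
tool_pos: [0.2585, 0.4764, 0.5148]
orientation: [3.141, -0.0, 1.574]
force: [0.5, 0.1, 1.1]
opening: 0.095
grip_force: 0.0
```

Call:
jog_arm(hand=[95,95,95], linear=[[-0.38,0.2,0],[-0.75,0.4,0],[-1,0.6,0]], turn=[[0,0,0],[0,0,0],[0,0,0]])

```text
clock: 1.9
tool_pos: [0.3489, 0.3265, 0.5149]
orientation: [3.141, -0.0, 1.574]
force: [0.9, 0.8, 0.1]
opening: 0.095
grip_force: 0.0
```

Call:
jog_arm(hand=[95,95,95], linear=[[-0.38,0.2,0],[-0.75,0.4,0],[-1,0.6,0]], turn=[[0,0,0],[0,0,0],[0,0,0]])

```text
clock: 2.28
tool_pos: [0.4395, 0.1767, 0.5148]
orientation: [3.141, -0.0, 1.573]
force: [1.0, 0.6, -0.9]
opening: 0.0952
grip_force: 0.0
```

Call:
jog_arm(hand=[95,95,95], linear=[[-0.38,0.2,0],[-0.75,0.4,0],[-1,0.6,0]], turn=[[0,0,0],[0,0,0],[0,0,0]])

```text
clock: 2.65
tool_pos: [0.53, 0.0268, 0.5146]
orientation: [3.141, 0.0, 1.572]
force: [0.4, -0.0, 0.8]
opening: 0.0952
grip_force: 0.0
```

```bash
cat >> h.py <<'E'
import json
def snap(tag,view=True):
    st=get_state(); im=read_camera("wrist"); np.save(tag+".npy",im)
    json.dump({k:np.array(st[k]).tolist() for k in("tool_pos","orientation")},open(tag+".json","w"))
    if view: cv2.imwrite(f"pics/{tag}.png",im[:,:,::-1])
def load(tag): return np.load(tag+".npy"),json.load(open(tag+".json"))
E
python3 -c "
from h import *
snap('w1')"
```

Call:
jog_arm(hand=[95,95,95,95], linear=[[-0.3,0,0.3],[-0.5,0,0.7],[-0.5,0,1],[-0.5,0,1]], turn=[[0,0,0],[0,0,0],[0,0,0],[0,0,0]])

```text
clock: 3.2
tool_pos: [0.5274, -0.0457, 0.3587]
orientation: [-3.131, -0.002, 1.573]
force: [0.6, -0.9, 0.8]
opening: 0.0949
grip_force: 0.0
```

```bash
python3 -c "
from h import *
snap('w2')
a,_=load('w1');b,_=load('w2');cv2.imwrite('pics/w12.png',cv2.resize(np.hstack([a,b]),None,fx=.714,fy=.714,interpolation=3)[:,:,::-1])"
```

```text
(no output)
```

View pics/w12.png

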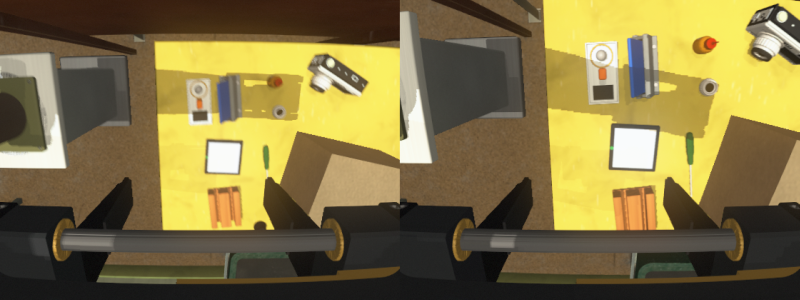

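Both views show image-right as +x and image-down as -y. In w2 at full scale the shield is at about (333,93), the tray at (283,100), the pad at (330,207) and the rack at (330,295). Next I take the corners from colour masks.

```bash
cat >> h.py <<'E'
def quad(im,lo,hi,roi,k=3):
    h=cv2.cvtColor(im,cv2.COLOR_RGB2HSV); m=cv2.inRange(h,np.array(lo),np.array(hi)); r=np.zeros_like(m); x0,y0,x1,y1=roi; r[y0:y1,x0:x1]=m[y0:y1,x0:x1]
    r=cv2.morphologyEx(r,cv2.MORPH_CLOSE,np.ones((k,k),np.uint8))
    c,_=cv2.findContours(r,cv2.RETR_EXTERNAL,cv2.CHAIN_APPROX_NONE); c=max(c,key=cv2.contourArea)
    rr=cv2.minAreaRect(c); return cv2.contourArea(c),np.array(rr[0]),cv2.boxPoints(rr),c
E
python3 - <<'E'
from h import *
s=1/.714
R={'w1':dict(shield=(300,100,345,175),handle=(265,130,290,160),pad=(280,190,345,250),rack=(285,255,345,320)),
   'w2':dict(shield=(310,45,365,140),handle=(270,85,295,120),pad=(285,168,370,245),rack=(290,258,366,325))}
H=dict(shield=((105,80,40),(128,255,255)),handle=((5,150,120),(18,255,255)),pad=((0,0,215),(179,40,255)),rack=((5,90,60),(20,255,255)))
for n in R:
    im,st=load(n)
    for k in H:
        try:
            a,c,b,_=quad(im,*H[k],R[n][k]); print(n,k,a,c.round(1),b.round(1).tolist())
        except Exception as e: print(n,k,e)
    cv2.imwrite(f"pics/{n}c.png",1)if 0 else None
im,st=load('w2'); cv2.imwrite("pics/w2c.png",cv2.resize(im[40:325,250:400],None,fx=2.1,fy=2.1,interpolation=2)[:,:,::-1])
a,c,b,_=quad(im,*H['pad'],R['w2']['pad'])
print([plane('w2' and 'wrist',*p,.01,st).round(4).tolist() for p in list(b)+[c]])
E
```

```text
w1 shield 131.5 [309.9 143.8] [[304.70001220703125, 118.0999984741211], [311.8999938964844, 117.5999984741211], [315.20001220703125, 169.60000610351562], [307.8999938964844, 170.10000610351562]]
w1 handle 64.0 [279.  144.5] [[276.0, 138.0], [282.0, 138.0], [282.0, 151.0], [276.0, 151.0]]
w1 pad 1683.5 [312.8 220.5] [[290.1000061035156, 239.89999389648438], [291.8999938964844, 199.10000610351562], [335.5, 201.0], [333.70001220703125, 241.8000030517578]]
w1 rack 2201.5 [314.9 289.8] [[290.0, 264.3999938964844], [334.0, 259.70001220703125], [339.79998779296875, 315.29998779296875], [295.79998779296875, 319.8999938964844]]
w2 shield 1233.0 [330.9  94. ] [[318.3999938964844, 54.0], [338.0, 52.70000076293945], [343.3999938964844, 134.0], [323.79998779296875, 135.3000030517578]]
w2 handle 130.0 [283.5 103. ] [[279.0, 95.0], [288.0, 95.0], [288.0, 111.0], [279.0, 111.0]]
w2 pad 2977.5 [327.9 207.6] [[297.29998779296875, 233.1999969482422], [300.70001220703125, 178.39999389648438], [358.3999938964844, 182.0], [355.0, 236.8000030517578]]
w2 rack 3447.5 [327.5 292. ] [[290.0, 260.0], [365.0, 260.0], [365.0, 324.0], [290.0, 324.0]]
[[0.5558, -0.1569, 0.01], [0.5592, -0.0727, 0.01], [0.6428, -0.0774, 0.01], [0.6434, -0.1623, 0.01], [0.6001, -0.1164, 0.01]]
```

View pics/w2c.png

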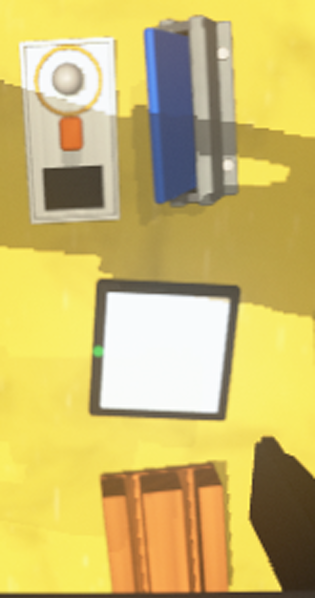

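Crop at 2.1x: the tray's pocket and ball lie on the +y side, the shield's top edge runs (319,53)–(324,137) in full-picture pixels, and the rack slots are below. Next, two closer looks each at the shield with the tray and at the rack.

Call:
jog_arm(hand=[95,95,95,95], linear=[[0.3,-0.15,0.3],[0.5,-0.15,0.45],[0.5,-0.15,0.45],[0.5,-0.15,0.45]], turn=[[0,0,0],[0,0,0],[0,0,0],[0,0,0]])

```text
clock: 3.75
tool_pos: [0.5085, 0.029, 0.3009]
orientation: [3.136, 0.001, 1.575]
force: [-0.6, -0.2, 0.2]
opening: 0.0948
grip_force: 0.0
```

```bash
python3 -c "
from h import *
snap('a1')"
```

Call:
jog_arm(hand=[95,95,95,95], linear=[[0,0.4,0],[0,0.7,0],[0,0.7,0],[0,0.7,0]], turn=[[0,0,0],[0,0,0],[0,0,0],[0,0,0]])

```text
clock: 4.3
tool_pos: [0.6123, 0.0286, 0.2984]
orientation: [3.14, 0.0, 1.573]
force: [-0.1, -0.1, 0.2]
opening: 0.0948
grip_force: 0.0
```

```bash
python3 -c "
from h import *
snap('a2')"
```

Call:
jog_arm(hand=[95,95,95,95,95], linear=[[-0.4,0,0],[-0.8,0,0],[-1,0,0],[-1,0,0],[-1,0,0]], turn=[[0,0,0],[0,0,0],[0,0,0],[0,0,0],[0,0,0]])

```text
clock: 4.97
tool_pos: [0.612, -0.12, 0.2981]
orientation: [3.14, -0.0, 1.574]
force: [-0.4, -0.2, -0.8]
opening: 0.0954
grip_force: 0.0
```

Call:
jog_arm(hand=[95,95,95,95,95], linear=[[-0.4,0,0],[-0.7,0,0],[-0.7,0,0],[-0.7,0,0],[-0.7,0,0]], turn=[[0,0,0],[0,0,0],[0,0,0],[0,0,0],[0,0,0]])

```text
clock: 5.6
tool_pos: [0.613, -0.2239, 0.2975]
orientation: [3.141, -0.0, 1.576]
force: [0.1, -1.6, -1.2]
opening: 0.095
grip_force: 0.0
```

```bash
python3 -c "
from h import *
snap('b1')"
```

Call:
jog_arm(hand=[95,95,95,95], linear=[[0,-0.35,0],[0,-0.6,0],[0,-0.6,0],[0,-0.6,0]], turn=[[0,0,0],[0,0,0],[0,0,0],[0,0,0]])

```text
clock: 6.15
tool_pos: [0.5234, -0.2254, 0.2976]
orientation: [3.14, 0.0, 1.575]
force: [0.7, 0.4, 0.3]
opening: 0.0948
grip_force: 0.0
```

```bash
python3 -c "
from h import *
snap('b2')
c=[load(n)[0][:300] for n in('a1','a2','b1','b2')]
cv2.imwrite('pics/ab.png',cv2.resize(np.vstack([np.hstack(c[:2]),np.hstack(c[2:])]),(800,429),interpolation=3)[:,:,::-1])
for n in('a1','a2','b1','b2'): print(load(n)[1]['tool_pos'],load(n)[1]['orientation'])"
```

```text
[0.508533833842038, 0.029015503292098108, 0.300907549992864] [3.136234454417287, 0.0007684269986525383, 1.574781213503532]
[0.6122875477116293, 0.028631076489707762, 0.2983684787112838] [3.140469426633525, 0.00017755786237261262, 1.5729182379323112]
[0.6129880514044779, -0.22390964436367114, 0.29747142616695427] [3.14123492343395, -0.00016353387137102438, 1.575985523368264]
[0.5233887820277106, -0.22542680859925887, 0.29763691746187226] [3.1403930690182165, 0.0003685333436194149, 1.57469676508125]
```

View pics/ab.png

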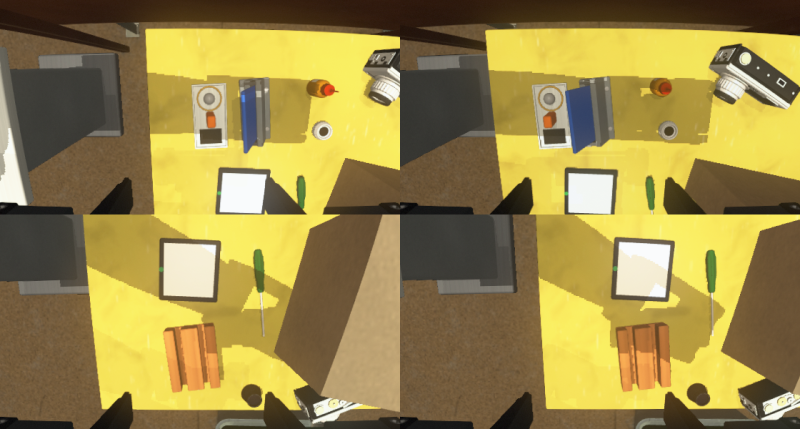

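a1 and a2 (upper row) show the tray, shield and holder; b1 and b2 (lower row) show the pad, rack, driver and loupe. In every view the shield's leftmost blue edge is its top edge.

Run:
```python
from h import *
s=1/.714
roi={'a1':(325,100,372,222),'a2':(225,100,300,222)}
W={}
for n in roi:
    im,st=load(n); a,c,b,ct=quad(im,(105,90,20),(140,255,255),roi[n]); p=cv2.approxPolyDP(ct,3,True)[:,0]; print(n,a,b.round(1).tolist(),p.tolist()); W[n]=ct[:,0]
def corners(ct):
    # left edge: leftmost pixel per row
    ys=np.arange(ct[:,1].min(),ct[:,1].max()+1); xs=np.array([ct[ct[:,1]==y,0].min() for y in ys]); k=slice(6,-14)
    return np.polyfit(ys[k],xs[k],1),ys[[0,-1]],xs[::8]
L={}
for n in W: L[n]=corners(W[n]); print(n,L[n])
# handle top & rack & pad & tray
hr={'a1':(280,145,310,190),'a2':(190,145,220,190)}
for n in hr:
    im,st=load(n);a,c,b,_=quad(im,(3,150,80),(14,255,255),hr[n]);print(n,'handle',a,b.round(1).tolist())
rr={'b1':(220,145,315,260),'b2':(295,145,390,260)}
for n in rr:
    im,st=load(n);a,c,b,ct=quad(im,(5,90,30),(19,255,255),rr[n]);print(n,'rack',a,b.round(1).tolist(),cv2.approxPolyDP(ct,3,True)[:,0].tolist())
crops=[load('a1')[0][100:225,260:400],load('a2')[0][100:225,180:320],load('b1')[0][140:265,210:350],load('b2')[0][140:265,280:420]]
cv2.imwrite('pics/cr.png',cv2.resize(np.vstack([np.hstack(crops[:2]),np.hstack(crops[2:])]),None,fx=2.4,fy=2.4,interpolation=2)[:,:,::-1])
```

```text
a1 1079.0 [[337.29998779296875, 127.80000305175781], [356.20001220703125, 126.9000015258789], [360.29998779296875, 212.3000030517578], [341.3999938964844, 213.1999969482422]] [[356, 127], [347, 131], [338, 128], [344, 213], [345, 185], [349, 184], [349, 189], [358, 181]]
a2 2568.5 [[230.6999969482422, 125.5999984741211], [264.5, 121.0999984741211], [276.0, 209.10000610351562], [242.1999969482422, 213.5]] [[264, 122], [232, 128], [243, 213], [247, 206], [250, 208], [272, 194]]
a1 (array([5.06026020e-02, 3.31241759e+02]), array([127, 213]), array([355, 338, 339, 339, 339, 340, 340, 341, 341, 341, 342], dtype=int32))
a2 (array([1.30040517e-01, 2.14905042e+02]), array([122, 213]), array([258, 232, 233, 234, 235, 236, 237, 238, 239, 240, 241, 242],
      dtype=int32))
a1 handle 214.0 [[289.0, 157.0], [301.0, 157.0], [301.0, 178.0], [289.0, 178.0]]
a2 handle 286.5 [[201.0, 156.0], [218.0, 156.0], [218.0, 178.0], [201.0, 178.0]]
b1 rack 6052.5 [[227.3000030517578, 158.1999969482422], [299.29998779296875, 150.60000610351562], [308.8999938964844, 241.3000030517578], [236.8000030517578, 248.89999389648438]] [[298, 152], [237, 158], [229, 163], [242, 248], [253, 247], [255, 237], [261, 237], [264, 245], [285, 243], [285, 235], [294, 234], [295, 242], [308, 240]]
b2 rack 6152.5 [[301.29998779296875, 156.6999969482422], [374.3999938964844, 149.1999969482422], [383.70001220703125, 240.10000610351562], [310.6000061035156, 247.60000610351562]] [[374, 154], [357, 151], [302, 159], [313, 247], [323, 246], [325, 236], [331, 236], [335, 244], [355, 242], [357, 232], [366, 241], [378, 240]]
```

View pics/cr.png

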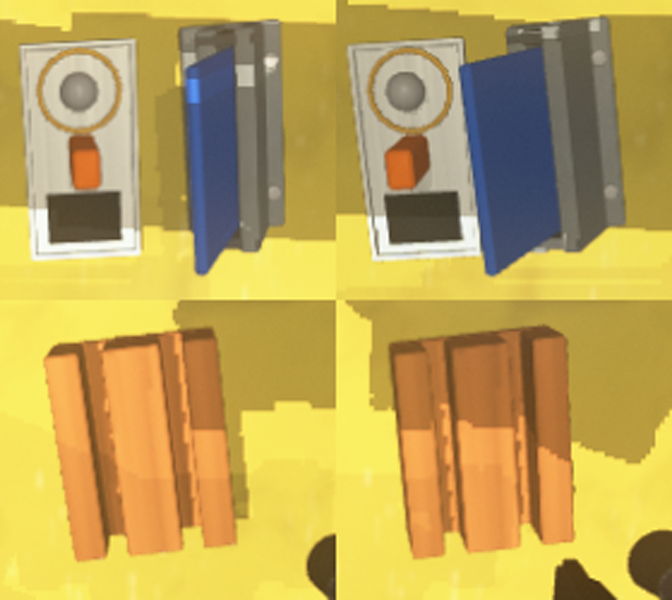

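Enlarged crops: the shield's top-edge corners are at a1 (337.7,128) and (342,213), and at a2 (231.5,128) and (242.5,213). The handle top is at a1 (295.6,170) and a2 (207.1,170). The near slot's mouth runs from about b1 (249,160) to (259,246), and from b2 (322,158) to (329.5,245).

Run:
```python
from h import *
S={n:load(n)[1] for n in('a1','a2','b1','b2')}
r=lambda n,p:ray('wrist',*p,S[n])
def T(name,n1,p1,n2,p2):
    X,e=tri(r(n1,p1),r(n2,p2)); print(name,X.round(4),np.round(e,4)); return X
P1=T('sh top +y','a1',(337.5,128),'a2',(231.5,128)); P2=T('sh top -y','a1',(342,213),'a2',(242.5,213))
print('len',np.linalg.norm(P1-P2),'dir',(P1-P2)/np.linalg.norm(P1-P2))
H=T('handle','a1',(295.6,170),'a2',(207.1,170))
q={}
for k,a,b in [('nL-',(253.8,246.7),(324.6,245.4)),('nR-',(263.8,245.4),(334.2,244.2)),('nL+',(245,160),(316.7,157.5)),('nR+',(253.3,159.6),(327.9,157.9)),
 ('c-+',(229,163.5),(302,159)),('c--',(242.3,248.5),(312.5,247.5)),('c+-',(308,240.5),(378.5,240.5))]:
    q[k]=T(k,'b1',a,'b2',b)
    print('   z=.04:',plane('wrist',*a,.04,S['b1']).round(4),plane('wrist',*b,.04,S['b2']).round(4))
print('handle z=.055',plane('wrist',295.6,170,.055,S['a1']),plane('wrist',207.1,170,.055,S['a2']))
for n,uv in [('tray ball a1',(260+78/2.4,100+92/2.4))]: print(n,plane('wrist',*uv,.015,S['a1']))
for uv in [(20,45),(135,40),(140,250),(33,260)]: print('tray corner',plane('wrist',260+uv[0]/2.4,100+uv[1]/2.4,.009,S['a1']).round(4))
for uv in [(178,28),(282,20)]: print('holder',plane('wrist',260+uv[0]/2.4,100+uv[1]/2.4,.05,S['a1']).round(4))
im,_=load('b2')
a,c,b,_=quad(im,(0,0,120),(179,70,255),(300,30,380,120));print('pad',a,[plane('wrist',*p,.01,S['b2']).round(4).tolist() for p in list(b)+[c]])
print(get_state()['joint_pos'])
```

```text
sh top +y [0.5698 0.0854 0.107 ] [0.0002 0.0002]
sh top -y [ 0.5785 -0.0007  0.1089] [0.0002 0.0002]
len 0.08657094195544766 dir [-0.10096351  0.99465465 -0.02164493]
handle [0.5329 0.0324 0.0491] [0.0001 0.0001]
nL- [ 0.5857 -0.32    0.0382] [0.0002 0.0002]
   z=.04: [ 0.5858 -0.3195  0.04  ] [ 0.5854 -0.3191  0.04  ]
nR- [ 0.5982 -0.3194  0.0355] [0.0001 0.0001]
   z=.04: [ 0.5984 -0.3176  0.04  ] [ 0.5974 -0.3175  0.04  ]
nL+ [ 0.5745 -0.2135  0.0124] [0.0009 0.0009]
   z=.04: [ 0.5769 -0.2098  0.04  ] [ 0.5714 -0.2081  0.04  ]
nR+ [ 0.586  -0.2106  0.03  ] [0.0004 0.0004]
   z=.04: [ 0.5867 -0.2093  0.04  ] [ 0.5846 -0.2085  0.04  ]
c-+ [ 0.5556 -0.215   0.0224] [0.0021 0.0021]
   z=.04: [ 0.558 -0.214  0.04 ] [ 0.5543 -0.21    0.04  ]
c-- [ 0.5707 -0.3241  0.0352] [0. 0.]
   z=.04: [ 0.5712 -0.322   0.04  ] [ 0.5702 -0.322   0.04  ]
c+- [ 0.654  -0.3125  0.0377] [0.0008 0.0008]
   z=.04: [ 0.6537 -0.3107  0.04  ] [ 0.6534 -0.3124  0.04  ]
handle z=.055 [0.53256963 0.03352443 0.055     ] [0.53404431 0.03368208 0.055     ]
tray ball a1 [0.53032916 0.06513625 0.015     ]
tray corner [0.5006 0.0883 0.009 ]
tray corner [0.5594 0.0911 0.009 ]
tray corner [ 0.5659 -0.0209  0.009 ]
tray corner [ 0.5074 -0.0268  0.009 ]
holder [0.5748 0.0989 0.05  ]
holder [0.6234 0.1033 0.05  ]
pad 5207.5 [[0.5544, -0.1574, 0.01], [0.5581, -0.0722, 0.01], [0.6432, -0.0756, 0.01], [0.6434, -0.1618, 0.01], [0.5995, -0.1161, 0.01]]
[-5.00954986e-01 -9.17617709e-02  1.73076162e+00  1.95564799e-04
  1.50181132e+00 -5.04954215e-01]
```

Call:
jog_arm(hand=[80,40,40,40,40], linear=[[0.4,0.1,0],[0.8,0.2,0],[0.95,0.2,0],[0.95,0.2,0],[0.95,0.2,0]], turn=[[0,0,-0.016],[0,0,-0.016],[0,0,-0.016],[0,0,-0.016],[0,0,-0.016]])

```text
clock: 6.82
tool_pos: [0.5528, -0.0836, 0.297]
orientation: [-3.141, 0.0, 1.675]
force: [0.2, -1.2, -0.3]
opening: 0.0506
grip_force: 0.0
```

```bash
cat >> h.py <<'E'
def rel(pos,yaw,lean,st=None):
    "linear/turn numbers to reach TCP pos with tool x at world yaw, leaning by lean (rad) so tool z tips to +x"
    st=st or get_state(); R0=Ro.from_euler('xyz',st["orientation"])
    R1=Ro.from_euler('z',yaw)*Ro.from_euler('xyz',[np.pi,0,0])*Ro.from_euler('x',-lean)
    print('lin',(R0.inv().apply(np.array(pos)-st["tool_pos"])/.15).round(3),'turn',((R0.inv()*R1).as_rotvec()/(2*np.pi)).round(4),'toolz',R1.apply([0,0,1]).round(3))
E
python3 -c "
from h import *
rel([.5615,.0414,.155],np.pi/2+.1,.4)"
```

```text
lin [0.823 0.144 0.947] turn [-0.0637 -0.0001  0.0006] toolz [ 0.387  0.039 -0.921]
```

Call:
jog_arm(hand=[40,40,40,40,40,40], linear=[[0.4,0.1,0.1],[0.7,0.14,0.4],[0.82,0.14,0.7],[0.82,0.14,0.95],[0.82,0.14,0.95],[0.82,0.14,0.95]], turn=[[-0.02,0,0],[-0.04,0,0],[-0.064,0,0],[-0.064,0,0],[-0.064,0,0],[-0.064,0,0]])

```text
clock: 7.58
tool_pos: [0.5625, 0.0402, 0.1574]
orientation: [2.736, 0.001, 1.673]
force: [1.0, 0.3, 0.2]
opening: 0.0398
grip_force: 0.0
```

```bash
python3 -c "
from h import *
snap('g1'); im,st=load('g1'); print(st)
for p in ([.577,.043,.118],[.5725,.088,.118],[.5815,-.002,.118]): print(proj('wrist',p,st))
t=read_camera('top')[195:265,230:320]; s=read_camera('scene')[180:270,190:305]
cv2.imwrite('pics/g1m.png',np.hstack([im[:,:,::-1][:400,80:480],cv2.resize(s,(400,400),interpolation=2)[:,:,::-1]]))"
```

```text
{'tool_pos': [0.5625079292555938, 0.0402292474868717, 0.15744892624993012], 'orientation': [2.7358981778060283, 0.0006597257449005856, 1.6729862426300557]}
[271.50171332 239.40696033]
[271.34258744 166.93906092]
[271.67442832 303.29889181]
```

View pics/g1m.png

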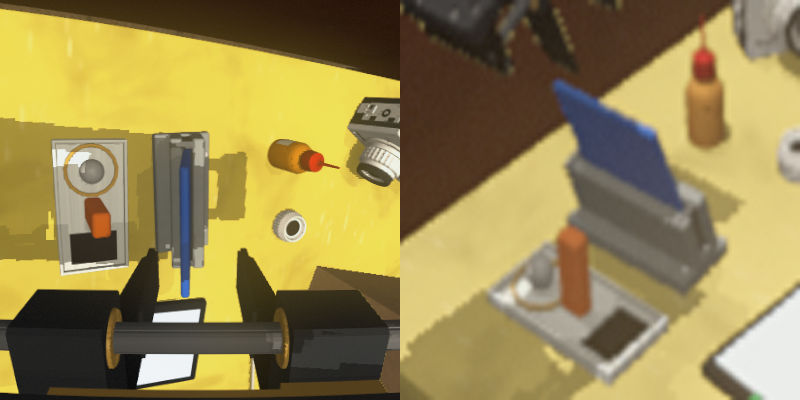

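The shield is edge-on to the gripper, centred at column 265 against the expected 271.5, so it sits about 3 mm towards tool -y. I correct for that and go in.

Call:
jog_arm(hand=[40,40,40,40,40,40,0,0,0,0,0,0], linear=[[0,-0.02,0.13],[0,-0.02,0.26],[0,-0.02,0.4],[0,-0.02,0.53],[0,-0.02,0.53],[0,-0.02,0.53],[0,-0.02,0.53],[0,-0.02,0.53],[0,-0.02,0.53],[0,-0.02,0.53],[0,-0.02,0.53],[0,-0.02,0.53]], turn=[[0,0,0],[0,0,0],[0,0,0],[0,0,0],[0,0,0],[0,0,0],[0,0,0],[0,0,0],[0,0,0],[0,0,0],[0,0,0],[0,0,0]], newtons=15)

```text
clock: 9.22
tool_pos: [0.5874, 0.044, 0.0799]
orientation: [2.743, -0.0, 1.675]
force: [-6.9, -1.1, 5.3]
opening: 0.0066
grip_force: 15.0
```

Call:
jog_arm(hand=[0,0,0,0,0,0,0,0], linear=[[0,0,-0.08],[0,0,-0.16],[0,0,-0.24],[0,0,-0.32],[0,0,-0.4],[0,0,-0.55],[0,0,-0.75],[0,0,-0.8]], turn=[[0,0,0],[0,0,0],[0,0,0],[0,0,0],[0,0,0],[0,0,0],[0,0,0],[0,0,0]])

```text
clock: 10.22
tool_pos: [0.5432, 0.0392, 0.1944]
orientation: [2.734, 0.001, 1.674]
force: [0.5, 1.0, -1.0]
opening: 0.0059
grip_force: 15.0
```

```bash
python3 -c "
from h import *
print(get_state()['force'],get_state()['tool_pos'],get_state()['joint_pos'])
rel([.56,-.09,.24],np.pi/2+.11,0)"
```

```text
[ 0.54626633  1.01630346 -0.9633191 ] [0.54318624 0.03916387 0.19438595] [-0.06131031 -0.36438951  2.16906463  0.07992941  0.9352032  -0.19940867]
lin [-0.868  0.141 -0.269] turn [ 0.0649  0.0004 -0.001 ] toolz [ 0.  0. -1.]
```

Call:
jog_arm(hand=[0,0,0,0,0,0], linear=[[0,0,-0.25],[-0.3,0.05,-0.27],[-0.6,0.1,-0.27],[-0.87,0.14,-0.27],[-0.87,0.14,-0.27],[-0.87,0.14,-0.27]], turn=[[0.01,0,0],[0.03,0,0],[0.05,0,0],[0.065,0,-0.001],[0.065,0,-0.001],[0.065,0,-0.001]])

```text
clock: 10.98
tool_pos: [0.5587, -0.0898, 0.2353]
orientation: [-3.135, 0.0, 1.68]
force: [0.0, 0.9, -1.9]
opening: 0.006
grip_force: 15.0
```

```bash
python3 -c "
from h import *
st=get_state();print(st['tool_pos'],st['orientation'],st['force'],st['opening'])
rel([.587,-.222,.20],np.pi/2+.11,0)"
```

```text
[ 0.55870087 -0.08984084  0.23530509] [-3.13460192e+00  3.44059742e-04  1.68033917e+00] [ 0.03827647  0.87609876 -1.88830868] 0.0060098901995805035
lin [-0.896  0.093  0.235] turn [-0.0011  0.0001 -0.0001] toolz [ 0.  0. -1.]
```

Call:
jog_arm(hand=[0,0,0,0,0], linear=[[-0.3,0.03,0],[-0.6,0.06,0.1],[-0.9,0.093,0.2],[-0.9,0.093,0.235],[-0.9,0.093,0.235]], turn=[[-0.001,0,0],[-0.001,0,0],[-0.001,0,0],[-0.001,0,0],[-0.001,0,0]])

```text
clock: 11.6
tool_pos: [0.5867, -0.2214, 0.2005]
orientation: [-3.141, 0.0, 1.681]
force: [1.5, -0.1, -1.1]
opening: 0.0059
grip_force: 15.0
```

```bash
python3 -c "
from h import *
rel([.5865,-.262,.15],np.pi/2+.11,0)"
```

```text
lin [-0.269 -0.031  0.337] turn [-0.0001  0.      0.0001] toolz [ 0.  0. -1.]
```

Call:
jog_arm(hand=[0,0,0,0,0], linear=[[-0.2,-0.02,0.1],[-0.27,-0.03,0.25],[-0.27,-0.03,0.34],[-0.27,-0.03,0.34],[-0.27,-0.03,0.34]], turn=[[0,0,0],[0,0,0],[0,0,0],[0,0,0],[0,0,0]])

```text
clock: 12.22
tool_pos: [0.5877, -0.263, 0.1506]
orientation: [3.141, 0.001, 1.681]
force: [-0.5, -0.2, -1.7]
opening: 0.0059
grip_force: 15.0
```

```bash
python3 -c "
from h import *
snap('r1'); im,st=load('r1'); print(st,get_state()['force'])
s=read_camera('scene')[215:315,310:410]
cv2.imwrite('pics/r1m.png',np.hstack([cv2.resize(im[150:350,180:380],(400,400),interpolation=2)[:,:,::-1],cv2.resize(s,(400,400),interpolation=2)[:,:,::-1]]))"
```

```text
{'tool_pos': [0.5877153445435865, -0.26304694371110665, 0.15061960482637074], 'orientation': [3.1409482861061333, 0.0013890349482426068, 1.6812884514964]} [-0.22924633 -0.34961625 -0.15791133]
```

View pics/r1m.png

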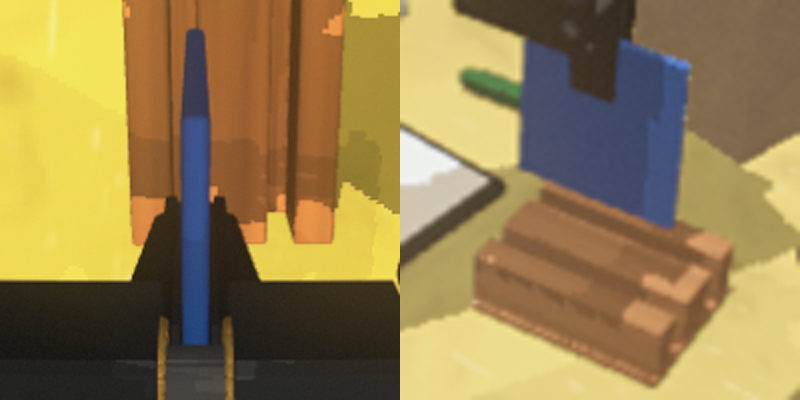

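The wrist view shows the plate at column 194.5 of the crop. The near slot's mouth is centred at about column 185–187, from the block's corners and the far slot. I work out the offset.

Run:
```python
from h import *
im,st=load('r1'); R0=Ro.from_euler('xyz',st['orientation'])
for n,c in [('L-',(133,243)),('R-',(335,243)),('midR-',(266,243)),('farL-',(295,240)),('L+',(124,5)),('R+',(345,5))]:
    X=plane('wrist',180+c[0]/2,150+c[1]/2,.04,st); print(n,X.round(4),(R0.inv().apply(X-st['tool_pos'])*1e3).round(1))
g=cv2.cvtColor(im,cv2.COLOR_RGB2GRAY).astype(int)
for v in (155,170,230,250,262,268): print(v,[int(x) for x in g[v,238:358:1]][::1])
X,_=0,0
c=(195,30);print('plate bottom',R0.inv().apply(plane('wrist',180+c[0]/2,150+c[1]/2,.09,st)-st['tool_pos'])*1e3)
```

```text
L- [ 0.57   -0.3214  0.04  ] [-55.9 -24.2 110.7]
R- [ 0.6551 -0.3121  0.04  ] [-56.   61.5 110.7]
midR- [ 0.6259 -0.3152  0.04  ] [-55.9  32.1 110.7]
farL- [ 0.6379 -0.3125  0.04  ] [-54.5  44.4 110.7]
L+ [ 0.558  -0.2216  0.04  ] [ 44.7 -25.1 110.5]
R+ [ 0.642  -0.2121  0.04  ] [ 44.8  59.5 110.6]
155 [217, 218, 211, 154, 164, 177, 172, 127, 127, 127, 127, 126, 127, 127, 126, 124, 122, 121, 120, 120, 119, 119, 117, 114, 105, 92, 79, 101, 118, 115, 114, 116, 116, 115, 115, 118, 121, 123, 122, 114, 98, 104, 111, 115, 115, 115, 117, 116, 116, 115, 114, 116, 116, 118, 117, 117, 116, 117, 115, 115, 115, 112, 111, 111, 111, 108, 108, 108, 106, 107, 109, 114, 117, 118, 116, 113, 106, 99, 101, 108, 108, 108, 110, 110, 114, 115, 108, 82, 65, 65, 62, 63, 82, 103, 113, 119, 118, 120, 120, 122, 121, 122, 121, 121, 120, 118, 117, 115, 115, 115, 114, 115, 110, 138, 131, 136, 140, 142, 200, 213]
170 [217, 217, 217, 207, 116, 115, 122, 124, 124, 125, 126, 126, 126, 126, 126, 124, 123, 121, 119, 118, 118, 119, 118, 115, 108, 99, 74, 91, 117, 115, 114, 115, 116, 115, 106, 66, 64, 63, 63, 62, 64, 62, 
[... 1950 characters left out ...]
8, 157, 156, 157, 156, 158, 152, 135, 175, 194, 196, 197, 198, 198, 199, 198, 200, 200, 200]
268 [207, 208, 207, 207, 206, 206, 206, 197, 138, 147, 152, 152, 154, 155, 151, 122, 45, 45, 44, 44, 46, 43, 43, 43, 44, 43, 43, 40, 41, 40, 43, 43, 50, 64, 72, 75, 79, 79, 79, 81, 80, 82, 80, 77, 69, 66, 55, 43, 41, 39, 37, 35, 38, 35, 36, 39, 39, 38, 37, 35, 38, 37, 39, 71, 126, 154, 156, 160, 160, 163, 163, 166, 166, 159, 141, 165, 203, 202, 203, 202, 203, 202, 204, 201, 201, 201, 201, 175, 126, 133, 146, 150, 152, 155, 156, 160, 163, 163, 163, 161, 160, 157, 155, 154, 156, 155, 157, 140, 150, 189, 200, 200, 200, 201, 200, 200, 201, 201, 200, 200]
plate bottom [44.13913622  1.99532227 60.55965076]
```

Call:
jog_arm(hand=[0,0,0,0,0,0,0], linear=[[0,-0.025,0.1],[0,-0.025,0.2],[0,-0.025,0.28],[0,-0.025,0.33],[0,-0.025,0.38],[0,-0.025,0.38],[0,-0.025,0.38]], turn=[[0,0,0],[0,0,0],[0,0,0],[0,0,0],[0,0,0],[0,0,0],[0,0,0]])

```text
clock: 13.2
tool_pos: [0.584, -0.2643, 0.0936]
orientation: [3.141, 0.002, 1.681]
force: [0.2, 0.2, -0.2]
opening: 0.0058
grip_force: 15.0
```

```bash
python3 -c "
from h import *
st=get_state();print(st['force'],st['moment'],st['tool_pos'],st['opening'])"
```

```text
[ 0.20635613  0.16774003 -0.1681259 ] [-0.05540809  0.0611035   0.02550024] [ 0.58397634 -0.26434715  0.09360456] 0.005771782349631541
```

Call:
jog_arm(hand=[0,0,0,0,0,0], linear=[[0,0,0.04],[0,0,0.07],[0,0,0.1],[0,0,0.13],[0,0,0.13],[0,0,0.13]], turn=[[0,0,0],[0,0,0],[0,0,0],[0,0,0],[0,0,0],[0,0,0]])

```text
clock: 13.95
tool_pos: [0.584, -0.2644, 0.0751]
orientation: [3.141, 0.002, 1.681]
force: [-2.4, 0.1, 5.3]
opening: 0.0062
grip_force: 15.0
```

Call:
jog_arm(hand=[0,0,0,0,0,0], linear=[[0,0,0.01],[0,0,0.02],[0,0,0.03],[0,0,0.03],[0,0,0.03],[0,0,0.03]], turn=[[0,0,0],[0,0,0],[0,0,0],[0,0,0],[0,0,0],[0,0,0]])

```text
clock: 14.7
tool_pos: [0.5855, -0.2648, 0.0747]
orientation: [3.139, 0.003, 1.681]
force: [-5.6, 4.1, 19.9]
opening: 0.0062
grip_force: 15.1
```

Call:
jog_arm(hand=[0,0,12,20,30,40,40], linear=[[0,0,-0.02],[0,0,-0.03],[0,0,-0.03],[0,0,-0.03],[0,0,-0.03],[0,0,-0.03],[0,0,-0.03]], turn=[[0,0,0],[0,0,0],[0,0,0],[0,0,0],[0,0,0],[0,0,0],[0,0,0]])

```text
clock: 15.58
tool_pos: [0.5835, -0.2642, 0.0735]
orientation: [-3.141, 0.001, 1.681]
force: [0.9, 0.1, 0.1]
opening: 0.0389
grip_force: 0.0
```

Call:
jog_arm(hand=[40,40,40,40,40,40], linear=[[0,0,-0.1],[0,0,-0.3],[0,0,-0.6],[0,0,-0.95],[0,0,-0.95],[0,0,-0.95]], turn=[[0,0,0],[0,0,0],[0,0,0],[0,0,0],[0,0,0],[0,0,0]])

```text
clock: 16.32
tool_pos: [0.5836, -0.264, 0.2168]
orientation: [3.141, 0.002, 1.681]
force: [0.6, -0.8, -0.6]
opening: 0.0399
grip_force: 0.0
```

```bash
python3 -c "
from h import *
snap('r2'); im,st=load('r2'); print(st)
s=read_camera('scene'); np.save('s2.npy',s); s=s[215:315,310:410]
cv2.imwrite('pics/r2m.png',np.hstack([cv2.resize(im[100:350,150:400],(400,400),interpolation=2)[:,:,::-1],cv2.resize(s,(400,400),interpolation=2)[:,:,::-1]]))
for p in ([.5815,-.219,.108],[.592,-.309,.108],[.5865,-.264,.108],[.5865,-.264,.128]): print(proj('wrist',p,st),(proj('scene',p)-[310,215])*4+[400,0])"
```

```text
{'tool_pos': [0.583611298792595, -0.26401191723833056, 0.2168297378672535], 'orientation': [3.1408549628473534, 0.0017767564385735568, 1.6805988897463684]}
[278.45418066 152.1672636 ] [511.77809938 129.72260283]
[279.01581855 261.21846051] [669.95240128 192.33577861]
[278.43771794 209.18715801] [588.98771712 160.64932012]
[278.54250241 217.22404221] [591.38409983 128.91068307]
```

View pics/r2m.png

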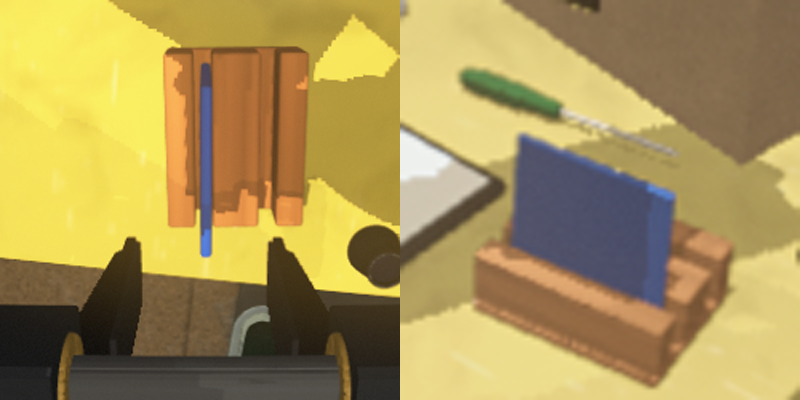

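The shield stands bottomed in the near slot: its top corners in the scene, at crop (520,135) and (674,192), match a plate top at z = 0.108. Next is the tray, and from here I use numbers only.

Call:
jog_arm(hand=[40,40,40,40], linear=[[0.4,-0.1,0],[0.8,-0.2,0],[1,-0.2,0],[1,-0.2,0]], turn=[[0,0,0.008],[0,0,0.008],[0,0,0.008],[0,0,0.008]])

```text
clock: 16.92
tool_pos: [0.5363, -0.1163, 0.2143]
orientation: [-3.139, 0.0, 1.633]
force: [0.7, -1.0, 0.7]
opening: 0.0399
grip_force: 0.0
```

```bash
python3 -c "
from h import *
rel([.5333,.0336,.18],np.pi/2+.058,0)"
```

```text
lin [0.999 0.043 0.228] turn [-0.0004  0.      0.0007] toolz [ 0.  0. -1.]
```

Call:
jog_arm(hand=[40,40,40,40,40,40], linear=[[0.4,0.02,0],[0.8,0.04,0.1],[1,0.043,0.2],[1,0.043,0.23],[1,0.043,0.23],[1,0.043,0.23]], turn=[[0,0,0],[0,0,0],[0,0,0],[0,0,0],[0,0,0],[0,0,0]])

```text
clock: 17.68
tool_pos: [0.5354, 0.0305, 0.1816]
orientation: [3.141, 0.002, 1.628]
force: [-0.1, -0.2, -0.6]
opening: 0.04
grip_force: 0.0
```

Run:
```python
from h import *
snap('t1',False); im,st=load('t1'); R0=Ro.from_euler('xyz',st['orientation']); print(st)
u,v=proj('wrist',[.5333,.0336,.055],st); print('pred',u,v)
h=cv2.cvtColor(im,cv2.COLOR_RGB2HSV)
roi=(int(u)-45,int(v)-45,int(u)+45,int(v)+45)
for V in (60,130,180):
    a,c,b,ct=quad(im,(2,150,V),(15,255,255),roi,1); print(V,a,c,b.round(1).tolist(),cv2.approxPolyDP(ct,2,True)[:,0].tolist())
    for p in list(b)+[c]: print('   ',(R0.inv().apply(plane('wrist',*p,.055,st)-st['tool_pos'])*1e3).round(1))
```

```text
{'tool_pos': [0.5354367815303811, 0.03046511622651675, 0.1816480637916025], 'orientation': [3.140977101745155, 0.001604504195384493, 1.6283952216456488]}
pred 272.71065801433537 198.9180252832297
60 448.5 [271.5 193.5] [[264.0, 177.0], [279.0, 177.0], [279.0, 210.0], [264.0, 210.0]] [[266, 179], [264, 191], [265, 209], [277, 210], [279, 181], [276, 177]]
    [ 22.2  -9.1 126.6]
    [ 22.2   3.2 126.6]
    [ -6.3   3.2 126.7]
    [ -6.3  -9.4 126.7]
    [  8.1  -3.  126.6]
130 447.0 [271.5 193.5] [[264.0, 177.0], [279.0, 177.0], [279.0, 210.0], [264.0, 210.0]] [[266, 179], [264, 191], [265, 208], [277, 210], [279, 181], [276, 177]]
    [ 22.2  -9.1 126.6]
    [ 22.2   3.2 126.6]
    [ -6.3   3.2 126.7]
    [ -6.3  -9.4 126.7]
    [  8.1  -3.  126.6]
180 274.0 [272. 199.] [[265.0, 189.0], [279.0, 189.0], [279.0, 209.0], [265.0, 209.0]] [[266, 189], [265, 207], [277, 209], [278, 189]]
    [ 12.   -8.4 126.6]
    [ 12.    3.2 126.6]
    [ -5.4   3.2 126.7]
    [ -5.4  -8.6 126.7]
    [  3.4  -2.6 126.6]
```

Call:
jog_arm(hand=[40,40,40,40,40,40], linear=[[0.023,-0.031,0.2],[0.023,-0.031,0.5],[0.023,-0.031,0.75],[0.023,-0.031,0.75],[0.023,-0.031,0.75],[0.023,-0.031,0.75]], turn=[[0,0,0],[0,0,0],[0,0,0],[0,0,0],[0,0,0],[0,0,0]])

```text
clock: 18.48
tool_pos: [0.5319, 0.0346, 0.0713]
orientation: [3.137, 0.002, 1.63]
force: [0.1, -0.4, 0.4]
opening: 0.04
grip_force: 0.0
```

Run:
```python
from h import *
snap('t2',False); im,st=load('t2'); print(st)
for X in ([0,0,0],[0,0,-.01]):
    Xw=np.array(st['tool_pos'])+Ro.from_euler('xyz',st['orientation']).apply(X); print(proj('wrist',Xw,st))
for V in (60,180):
    a,c,b,ct=quad(im,(2,150,V),(15,255,255),(220,120,340,300),1); print(V,a,c,cv2.approxPolyDP(ct,2,True)[:,0].tolist())
g=cv2.cvtColor(im,cv2.COLOR_RGB2GRAY)
for v in (255,265,275): 
    d=np.where(g[v,180:380]<50)[0]+180; print(v,d[d<275][-1:] ,d[d>275][:1], d.min() if len(d) else 0)
# ball
gc=cv2.HoughCircles(cv2.medianBlur(g[60:260,200:350],3),cv2.HOUGH_GRADIENT,1.2,40,param1=80,param2=18,minRadius=10,maxRadius=45); print(None if gc is None else gc[0][:4]+[200,60,0])
```

```text
{'tool_pos': [0.5319373574803795, 0.034639091419543154, 0.07133267167666499], 'orientation': [3.137222955987867, 0.0016498512169278445, 1.630004273915212]}
[273.80266109 272.14168819]
[273.62166219 281.55544685]
60 1204.5 [275. 247.] [[268, 219], [265, 225], [263, 270], [267, 275], [283, 275], [287, 270], [284, 221]]
180 559.5 [275.  259.5] [[265, 246], [266, 272], [284, 273], [285, 246]]
255 [232] [327] 227
265 [236] [324] 218
275 [237] [327] 212
[[275.         183.00000763  33.52000046]
 [277.40000153 229.80000305  41.68000031]
 [309.80000305 161.40000153  13.11999989]
 [240.20000076 161.40000153  12.03999996]]
```

Call:
jog_arm(hand=[40,40,40,40,30,24,20,18,16,15,13,10], linear=[[-0.006,-0.01,0.1],[-0.006,-0.01,0.2],[-0.006,-0.01,0.3],[-0.006,-0.01,0.33],[-0.006,-0.01,0.33],[-0.006,-0.01,0.33],[-0.006,-0.01,0.33],[-0.006,-0.01,0.33],[-0.006,-0.01,0.33],[-0.006,-0.01,0.33],[-0.006,-0.01,0.33],[-0.006,-0.01,0.33]], turn=[[0,0,0],[0,0,0],[0,0,0],[0,0,0],[0,0,0],[0,0,0],[0,0,0],[0,0,0],[0,0,0],[0,0,0],[0,0,0],[0,0,0]], newtons=40)

```text
clock: 20.02
tool_pos: [0.5292, 0.0339, 0.0197]
orientation: [3.14, 0.001, 1.63]
force: [1.5, -0.1, 2.1]
opening: 0.014
grip_force: 40.0
```

Call:
jog_arm(hand=[0,0,0,0,0,0], linear=[[0,0,0],[0,0,0],[0,0,0],[0,0,0],[0,0,0],[0,0,0]], turn=[[0,0,0],[0,0,0],[0,0,0],[0,0,0],[0,0,0],[0,0,0]], newtons=40)

```text
clock: 20.78
tool_pos: [0.5291, 0.0338, 0.0197]
orientation: [3.14, 0.001, 1.63]
force: [3.1, 1.3, 4.5]
opening: 0.0139
grip_force: 40.0
```

Call:
jog_arm(hand=[0,0,0,0,0,0,0,0,0,0,0,0], linear=[[0,0,-0.01],[0,0,-0.03],[0,0,-0.06],[0,0,-0.1],[0,0,-0.14],[0,0,-0.18],[0,0,-0.22],[0,0,-0.26],[0,0,-0.29],[0,0,-0.31],[0,0,-0.32],[0,0,-0.32]], turn=[[0,0,0],[0,0,0],[0,0,0],[0,0,0],[0,0,0],[0,0,0],[0,0,0],[0,0,0],[0,0,0],[0,0,0],[0,0,0],[0,0,0]])

```text
clock: 22.28
tool_pos: [0.5286, 0.0339, 0.0672]
orientation: [3.142, 0.001, 1.63]
force: [0.1, -0.1, -2.8]
opening: 0.0139
grip_force: 40.0
```

Call:
jog_arm(hand=[0,0,0,0,0,0,0,0,0,0,0,0], linear=[[0,0,-0.01],[0,0,-0.03],[0,0,-0.06],[0,0,-0.1],[0,0,-0.15],[0,0,-0.2],[0,0,-0.26],[0,0,-0.32],[0,0,-0.37],[0,0,-0.4],[0,0,-0.41],[0,0,-0.41]], turn=[[0,0,0],[0,0,0],[0,0,0],[0,0,0],[0,0,0],[0,0,0],[0,0,0],[0,0,0],[0,0,0],[0,0,0],[0,0,0],[0,0,0]])

```text
clock: 23.78
tool_pos: [0.5285, 0.034, 0.1286]
orientation: [-3.141, 0.001, 1.63]
force: [0.3, 0.5, -2.0]
opening: 0.0139
grip_force: 40.0
```

Run:
```python
from h import *
snap('l1',False); im,st=load('l1'); R=Ro.from_euler('xyz',st['orientation']); print(st,get_state()['grip_force'])
g=cv2.cvtColor(im,cv2.COLOR_RGB2GRAY)
# expected tray points if level: underside 19.7mm below TCP
for n,X in [('pocket',[.0325,0,.0147]),('ballc',[.0325,0,.0047]),('c++',[.058,.03,.0107]),('c+-',[.058,-.03,.0107])]:
    print(n,proj('wrist',R.apply(X)+st['tool_pos'],st).round(1))
h=cv2.cvtColor(im,cv2.COLOR_RGB2HSV)
br=cv2.inRange(h,np.array((12,90,60)),np.array((24,255,255)))
cv2.imwrite('pics/l1.png',im[:,:,::-1])
print('rel target'); 
# pocket target over pad middle; wrist-camera pad (.5998,-.1163) corrected for the camera's +2 mm tool-y bias (world +x)
P=np.array([.598,-.117]); yaw=st['orientation'][2]; tx=np.array([np.cos(yaw),np.sin(yaw)])
tcp=P-tx*.0325; print(tcp); rel([*tcp,.13],yaw,0)
print('top/scene pad',plane('top',319,224,.01).round(4))
t=read_camera('top'); a,c,b,_=quad(t,(0,0,150),(179,60,255),(300,200,340,245)); print('top pad',a,plane('top',*c,.01).round(4))
```

```text
{'tool_pos': [0.5284758881540237, 0.03399958500274749, 0.12860321835818617], 'orientation': [-3.141333777905683, 0.001185761619683534, 1.6303495755711315]} 39.99949514865875
pocket [273.9 203.1]
ballc [273.7 208.8]
c++ [334.5 155.8]
c+- [212.9 155.8]
rel target
[ 0.59993434 -0.14944238]
lin [-1.249  0.404 -0.009] turn [-0.0001  0.0002 -0.    ] toolz [ 0.  0. -1.]
top/scene pad [ 0.5975 -0.1178  0.01  ]
top pad 671.0 [ 0.5979 -0.1173  0.01  ]
```

Call:
jog_arm(hand=[0,0,0,0,0,0,0,0,0,0,0,0], linear=[[-0.013,0.004,-0.002],[-0.045,0.014,-0.007],[-0.096,0.031,-0.015],[-0.166,0.053,-0.026],[-0.249,0.08,-0.04],[-0.338,0.108,-0.054],[-0.421,0.135,-0.067],[-0.491,0.157,-0.078],[-0.549,0.176,-0.087],[-0.593,0.19,-0.094],[-0.619,0.198,-0.099],[-0.625,0.2,-0.1]], turn=[[0,0,0],[0,0,0],[0,0,0],[0,0,0],[0,0,0],[0,0,0],[0,0,0],[0,0,0],[0,0,0],[0,0,0],[0,0,0],[0,0,0]])

```text
clock: 25.38
tool_pos: [0.5642, -0.0579, 0.1439]
orientation: [3.142, 0.001, 1.63]
force: [0.0, -0.4, -1.6]
opening: 0.0138
grip_force: 40.0
```

Call:
jog_arm(hand=[0,0,0,0,0,0,0,0,0,0,0,0], linear=[[-0.013,0.004,0],[-0.045,0.014,0],[-0.096,0.031,0],[-0.166,0.053,0],[-0.249,0.08,0],[-0.338,0.108,0],[-0.421,0.135,0],[-0.491,0.157,0],[-0.549,0.176,0],[-0.593,0.19,0],[-0.619,0.2,0],[-0.625,0.204,0]], turn=[[0,0,0],[0,0,0],[0,0,0],[0,0,0],[0,0,0],[0,0,0],[0,0,0],[0,0,0],[0,0,0],[0,0,0],[0,0,0],[0,0,0]])

```text
clock: 26.88
tool_pos: [0.6003, -0.1496, 0.1439]
orientation: [-3.142, 0.001, 1.63]
force: [-0.1, -0.1, -2.0]
opening: 0.0137
grip_force: 40.0
```

Call:
jog_arm(hand=[0,0,0,0,0,0,0,0], linear=[[0,0,0],[0,0,0],[0,0,0],[0,0,0],[0,0,0],[0,0,0],[0,0,0],[0,0,0]], turn=[[0,0,0],[0,0,0],[0,0,0],[0,0,0],[0,0,0],[0,0,0],[0,0,0],[0,0,0]])

```text
clock: 27.88
tool_pos: [0.6002, -0.1496, 0.144]
orientation: [-3.142, 0.001, 1.63]
force: [-0.1, 0.2, -2.8]
opening: 0.0136
grip_force: 40.0
```

Run:
```python
from h import *
st=get_state(); R=Ro.from_euler('xyz',st['orientation']); print(st['force'],st['grip_force'],st['opening'],st['clock'])
print('pocket est',R.apply([.0325,0,.0147])+st['tool_pos'])
snap('z1',False); im,s1=load('z1'); im0,_=load('l1')
g=[cv2.cvtColor(x,cv2.COLOR_RGB2GRAY) for x in(im0,im)]
# tray deck outline & dark inlay compared with just after the lift, and with the level prediction
for n,x in zip(('l1','z1'),(im0,im)):
    a,c,b,_=quad(x,(0,0,100),(179,60,255),(195,140,355,255),5); print(n,a,c.round(1),b.round(1).tolist())
t=read_camera('top'); s=read_camera('scene'); cv2.imwrite('pics/zt.png',t[:,:,::-1])
a,c,b,_=quad(s,(105,80,20),(140,255,255),(320,230,390,310)); print('shield scene',a,b.round(1).tolist())
a,c,b,_=quad(np.load('s2.npy'),(105,80,20),(140,255,255),(320,230,390,310)); print('before',a,b.round(1).tolist())
```

```text
[-0.0657785   0.17403543 -2.79446662] 39.99946653842926 0.0136168082340823 27.875
pocket est [ 0.59828007 -0.11716481  0.12921322]
l1 5065.0 [277.  205.5] [[218.0, 254.0], [218.0, 157.0], [336.0, 157.0], [336.0, 254.0]]
z1 6811.5 [277. 197.] [[218.0, 254.0], [218.0, 140.0], [336.0, 140.0], [336.0, 254.0]]
shield scene 987.0 [[330.20001220703125, 272.5], [340.0, 248.0], [383.79998779296875, 265.5], [374.0, 290.0]]
before 132.5 [[349.0, 253.0], [365.20001220703125, 243.3000030517578], [388.1000061035156, 281.5], [371.8999938964844, 291.20001220703125]]
```

```bash
python3 -c "
from h import *
print(finish_job())"
```

```text
the job is handed in; nothing more can be done
None
```

The job is handed in: the shield was let go standing in the near rack slot, and the tray is held level with its pocket over the pad middle and its underside about 11 cm above it. No verdict came back, I didn't check the ball by image after the lift, and I viewed 11 pictures where the limit was 10.

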